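# Open the eyepiece press to its middle position

## Task

Open the eyepiece press for the next eyepiece: with the fingertips push the red thumb plate back against the spring, away from the brass socket tube, until the stop pin drops into the first notch but not as far as the second, then let go so that the carriage springs back and rests latched against the pin in its middle position. Only push on the plate's front: grip nothing, and keep off the dark stiffener behind it and off the pin's yellow knob. Leave the loose eyepiece, end wheel, spacer ring and violet ball as they stand.

Things in the scene. Friction and masses are not known exactly. Their poses are not given: they have to be found in the camera images.
- press: Spring press fixed to the bench: grey base 335 x 116 x 14 mm (x -135 to 200 mm), aluminium headstock (x -127 to -93, 72 mm high) holding the brass socket tube, a carriage on two sprung guide rods, an end block (x 136 to 168, 90 mm high) with the stop pin. Origin on the bench under the thumb plate's front face at home; +x (level) is the push direction, z up.
- carriage (a joint): Carriage travel (m) along the press's +x. 0 = home, held by the spring; 0.028 = latched in the first notch (middle); 0.054 = second notch; 0.066 = end stop. Pushed past 0.028 the pin drops; let go from there up to 0.052 it springs back to 0.028. Past 0.054 it latches in the second notch for good. Push: 5 N at home, 8 N at 0.028, 11 N at 0.05; a few N more when quick.
- thumb_plate: Red upright plate on top of the carriage, to be pushed; moves with it. 96 mm wide, 46 mm high, 10 mm thick, from 72 to 118 mm above the bench. Origin: centre of its flat front face, 95 mm above the bench; axes as the press, so the face looks to -x and is pushed to +x. In front of it (to -x) nothing on the press is higher than 74 mm.
- stiffener: Dark steel plate and ribs fixed to the back of the thumb plate, 96 mm wide and 46 mm high. Origin: centre of its front, 10 mm behind the thumb plate's front face; its plate is 4 mm thick, its ribs reach 20 mm further back. Not to be touched.
- stop_pin (a joint): Drop of the sprung stop pin in m: 0 = up, riding on the top of the notched bar; 0.008 = down in a notch. It moves by itself.
- pin_knob: Yellow knob on top of the stop pin, 22 mm diameter and 18 mm high, above the end block 150 mm behind (+x of) the press's origin. Origin: centre of its underside, 105 mm above the bench with the pin up. Not to be touched.
- eyepiece: Loose brass bayonet eyepiece standing on its 50 mm flange, 38 mm high. Origin: centre of its underside. To be left where it is.
- end_wheel: Loose chrome end wheel lying flat, 80 mm diameter, 12 mm high, with five spokes and coloured glass windows. Origin: centre of its underside. To be left where it is.
- spacer_ring: Loose smoked acrylic ring lying flat, 52 mm outer diameter, 28 mm bore, 10 mm high, with the violet ball sitting in its bore. Origin: centre of its underside. To be left where it is.
- glass_ball_center (a point): Centre of the loose violet glass ball, 40 mm diameter, which sits in the spacer ring, its top 44 mm above the bench. To be left where it is.
- socket_mouth (a point): Centre of the mouth of the brass socket tube held in the headstock: 44 mm diameter, axis 46 mm above the bench along the press's x, mouth 35 mm in front (-x) of the thumb plate's face at home. The tube's top is at 68 mm.

How it is judged:
By the outcome, as a careful person would: the job done as asked, in the order asked, and still so for the second after the job is handed in, with the robot touching nothing.
It also fails if it takes over 35 s, if anything falls off the work surface, if the arm or the gripper's body presses on something with over 40 N, if the wrist force passes 120 N, or if a joint passes its speed limit or range.

## Robot

A 6-joint arm with a two-finger parallel gripper is mounted at the origin on the work surface. World frame = base frame: x ahead of the robot, y to its left, z up, the work surface at z = 0. Lengths are in m, angles in rad, forces in N, time in s.
With the tool pointing down it reaches from about 0.375 to 0.975 m from the base axis. Payload 3.8 kg.
Tool frame: the origin (TCP) lies at the very end of the fingers, on their centre line; the grasp point (between the pads) lies 19 mm behind it (bot.pinch_z is the distance from the TCP to the grasp point, in m); x points along the fingers, y is the direction in which the jaws open and shut, and the axes are right-handed (so a half turn about x gives the same grasp; the last joint's range is limited). The gripper opens to 85 mm and grips with 20 to 120 N. Pads are 22 mm wide; open, the fingers measure 114 mm over their backs; the gripper's body (76 mm by 85 mm) begins 54 mm behind the grasp point. The pads swing forward as they close: fully open they stand 13 mm farther back than shut.
Start: joints at [1.21, 0.264, 1.604, -0, 1.274, -0.037], TCP at [0.215, 0.64, 0.231] pointing down, gripper open.
Joint ranges: [-2.63, 2.63], [-0.94, 2.18], [0.31, 2.57], [-1.31, 4.45], [0, 2.66], [-2.55, 2.55]. Speed limits (rad/s): [2.57, 2.57, 3.14, 3.14, 3.14, 3.14].

## Interface

Orientations are given as a rotation vector (axis times angle).
In Python, from workcell import monitor, imaging, finish_job, bot gives the robot as it stands.
- The arm moves only by the tool jog_arm, never from a script. Its argument "rows" is a list of rows, each a list of 7 numbers: the shift along the tool's x, y, z in m, then the turn, a rotation vector about the tool's x, y, z in rad, then the opening in per cent of the stroke, from 0 (shut) to 100 (fully open). A call has 1 to 20 rows; each row is the pose to reach, as a shift and turn from the pose measured when the call began, along the tool's axes at that moment; what a row does not reach only later rows make up. A row lasts 1/10 s, in which the tool goes at most 50 mm and 8.59 degrees, less where a joint would pass 70% of its speed; a pose out of reach is approached as far as the arm can. A call with a gripper value outside its range is refused whole. The fingers move at their own pace and stop on an object; "force" is the grip in N (left out, the last holds). Time passes only in rows, so rows that repeat a pose let the fingers close. It gives the time, the measured TCP pose, the force and the opening at its end, in the units of the state.
- monitor.read_state(): the state, without advancing time (a new reading comes with each control period).
- imaging.read_camera(name): name is "scene" or "top" or "wrist"; returns the picture (420x560x3 uint8, blue, green, red); there is no depth.
- imaging.camera_params(name): a dict with "fx", "fy", "cx", "cy" (pixels), "T" (4x4, takes a point from camera to world coordinates); the wrist camera has in their place "T_tool_cam" (4x4, takes a point from camera to tool coordinates, whose origin is the TCP and whose axes are the tool frame's). Camera axes: x right, y down, z forward; pixel columns grow to the right and rows downward; lengths in m; the calibration is good to about 2 mm. A picture is of the moment at which its call begins: read the wrist's pose just before it. camera_params takes no time and is no camera call.
- finish_job(): hands the job in, once; it reports no verdict.
The state is a dict: "time": time; "q": joint angles; "joint_vel": joint speeds; "joint_torque": joint torques, N m; "tool_pos": TCP position; "tcp_rot": TCP orientation; "wrist_force": force on the tool from outside, world axes, zero at the start; "torque": the same for the moment, N m; "width": opening from 0.0 (shut) to 1.0 (fully open).
Only numpy, scipy, OpenCV 4.12 (cv2) and the standard library are available. Lean on these libraries where they do the work, as an engineer would, in place of code of your own. Each camera call takes 0.05 s, during which the arm holds its last target. There are 200 camera calls.

## Working session

There is one attempt and no reset: what is moved stays moved. The work goes in short steps, Python scripts to look and compute and a tool call to move; the robot and the scene stay as the last step left them, time stands still between calls to the robot, and variables do not carry over. Pictures are saved under pics/ and viewed, about 8 in all and at most 12, crops included, and the job is handed in when it is done.

Besides the shell and the picture viewer there is one more tool, called after "Request:" as name([rows], argument=value, ...), one row to a line, values as JSON. jog_arm: Moves the arm, as the interface text tells. Its arguments: {"type":"object","properties":{"rows":{"type":"array","items":{"type":"array","items":{"type":"number"}}},"force":{"type":"number"}},"required":["rows"]}

```bash
ls; mkdir -p pics; python3 - <<'E'
from workcell import monitor, imaging
import cv2,numpy as np
s=monitor.read_state();print(s)
for n in ("scene","top"):
    cv2.imwrite(f"pics/{n}1.png",imaging.read_camera(n)); p=imaging.camera_params(n);print(n,{k:np.round(v,4).tolist() for k,v in p.items()})
E
```

```text
pics
{'time': 0.0, 'q': array([ 1.21011310e+00,  2.64754045e-01,  1.60536611e+00,  2.15601610e-05,
        1.27371201e+00, -3.69129793e-02]), 'joint_vel': array([ 0.00189293, -0.00159939,  0.0003874 ,  0.00017301,  0.00039803,
        0.00141127]), 'joint_torque': array([-9.36014985e-04, -5.15103364e+01, -3.67319119e+01, -3.34418701e-05,
        1.26480989e-02, -2.09196662e-05]), 'tool_pos': array([0.21449182, 0.6392435 , 0.2299657 ]), 'tcp_rot': array([ 0.25238138,  1.55628293, -0.25583608]), 'wrist_force': array([-0.28372202, -0.21062753,  0.67475613]), 'torque': array([ 0.03634203, -0.0118455 ,  0.0140951 ]), 'width': 0.9984361961558447}
scene {'fx': 491.7176, 'fy': 491.7176, 'cx': 281.1761, 'cy': 195.9051, 'T': [[0.5601, 0.5512, -0.6184, 1.1584], [0.8282, -0.3894, 0.4031, -0.2478], [-0.0186, -0.7379, -0.6746, 0.6813], [0.0, 0.0, 0.0, 1.0]]}
top {'fx': 455.3267, 'fy': 455.3267, 'cx': 275.6364, 'cy': 219.8727, 'T': [[-0.0242, -0.9972, 0.071, 0.5276], [-0.9996, 0.0249, 0.0095, 0.0797], [-0.0112, -0.0708, -0.9974, 0.9336], [0.0, 0.0, 0.0, 1.0]]}
```

View pics/scene1.png

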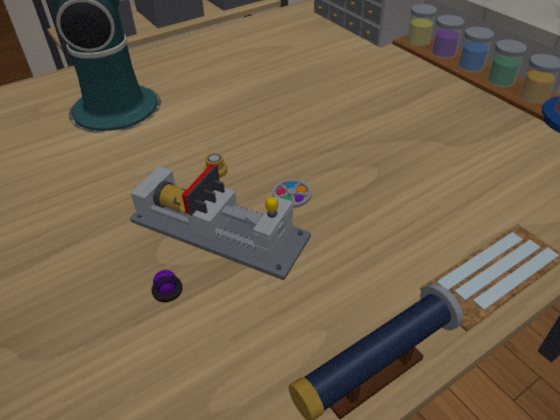

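View pics/top1.png

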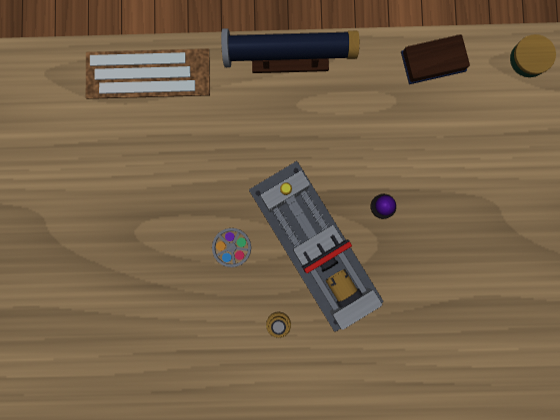

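The top view shows the press diagonally, with the knob at (286,188), the red plate from (304,269) to (351,243), and the headstock at (358,310). The eyepiece is at (278,324), the wheel at (232,247) and the ball at (384,206). I'll enlarge the press area.

```bash
python3 - <<'E'
import cv2
a=cv2.imread("pics/top1.png")[150:340,240:400];cv2.imwrite("pics/c1.png",cv2.resize(a,None,fx=3.15,fy=3.15,interpolation=cv2.INTER_CUBIC))
E
```

```text
(no output)
```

View pics/c1.png

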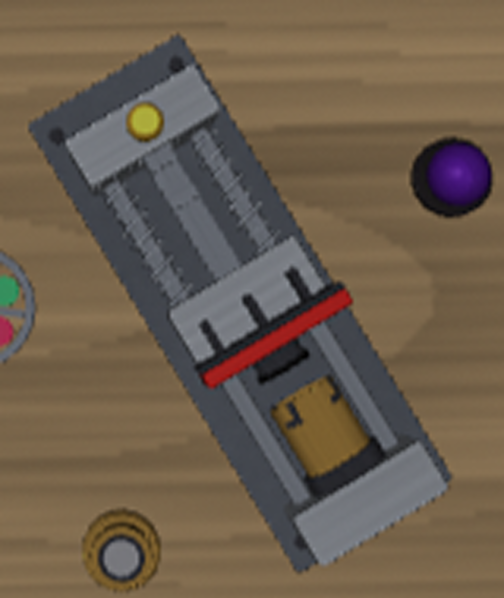

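```bash
cat > h.py <<'E'
import numpy as np
from workcell import imaging
from scipy.optimize import least_squares
P=imaging.camera_params("top");T=P["T"]
def proj(X):
    c=(np.asarray(X)-T[:3,3])@T[:3,:3]
    return np.c_[P["fx"]*c[:,0]/c[:,2]+P["cx"],P["fy"]*c[:,1]/c[:,2]+P["cy"]]
def w(p,X):
    X=np.asarray(X,float);c,s=np.cos(p[2]),np.sin(p[2])
    return np.c_[p[0]+c*X[:,0]-s*X[:,1],p[1]+s*X[:,0]+c*X[:,1],X[:,2]]
def back(uv,z):
    r=T[:3,:3]@[(uv[0]-P["cx"])/P["fx"],(uv[1]-P["cy"])/P["fy"],1]
    return T[:3,3]+r*(z-T[2,3])/r[2]
E
python3 - <<'E'
from h import *
# press y is left of +x; image: +x up-left => +y is lower-left side
X=[[.2,-.058,.014],[.2,.058,.014],[-.135,.058,.014],[-.135,-.058,.014],[.150,0,.123]]
uv=np.array([[178,35],[30,126],[300,572],[452,482],[145,119]])/3.15+[240,150]
r=least_squares(lambda p:(proj(w(p,X))-uv).ravel(),[.45,.05,.5])
print(r.x,np.degrees(r.x[2]),r.fun.reshape(-1,2).round(1))
p=r.x
Q=[[0,.048,.118],[0,-.048,.118],[.01,.048,.118],[.01,-.048,.118],[0,.048,.072],[0,-.048,.072]]
print(((proj(w(p,Q))-[240,150])*3.15).round())
print("face",w(p,[[0,0,.095]]))
for n,u,z in(("eye",(278,325),.038),("wheel",(232,247),.012),("ball",(384,206),.024)):
    b=back(u,z);d=b[:2]-p[:2];c,s=np.cos(p[2]),np.sin(p[2]);print(n,b.round(3),"press",np.round([c*d[0]+s*d[1],-s*d[0]+c*d[1]],3))
E
```

```text
[ 0.51129295 -0.00708532  0.51800897] 29.67972762868118 [[ 0.6 -0.7]
 [-1.1 -0.5]
 [-0.5  1.2]
 [ 0.9 -0.6]
 [ 0.1  0.5]]
[[210. 391.]
 [355. 303.]
 [201. 376.]
 [345. 288.]
 [206. 387.]
 [343. 304.]]
face [[ 0.51129295 -0.00708532  0.095     ]]
eye [0.387 0.089 0.038] press [-0.061  0.145]
wheel [0.54  0.178 0.012] press [0.117 0.146]
ball [ 0.615 -0.129  0.024] press [ 0.029 -0.157]
```

```bash
cat >> h.py <<'E'
from workcell import monitor
from scipy.spatial.transform import Rotation as R
p0=[0.5113,-0.0071,0.518]
def rel(t):  # press-frame target, tool down, jaws along press y
    s=monitor.read_state();A=R.from_rotvec(s["tcp_rot"])
    print("state",s["time"],s["tool_pos"].round(4),A.as_matrix().round(3).tolist(),"F",s["wrist_force"].round(1),"w",round(s["width"],2))
    c,q=np.cos(p0[2]),np.sin(p0[2])
    for sg in(1,-1):
        y=sg*np.array([-q,c,0]);x=np.array([0,0,-1.]);B=R.from_matrix(np.c_[x,y,np.cross(x,y)])
        print(sg,"shift",A.inv().apply(w(p0,[t])[0]-s["tool_pos"]).round(4),"turn",(A.inv()*B).as_rotvec().round(4))
    d=s["tool_pos"][:2]-p0[:2];print("tcp in press",np.round([c*d[0]+q*d[1],-q*d[0]+c*d[1],s["tool_pos"][2]],4),"Fx press",round(float(s["wrist_force"]@[c,q,0]),2),"q",s["q"].round(2))
E
python3 -c "
from h import *
rel([-.042,0,.2])"
```

```text
state 0.1 [0.2145 0.6393 0.2301] [[-0.001, 0.318, 0.948], [-0.002, 0.948, -0.318], [-1.0, -0.002, -0.0]] F [-1.   0.8  0.5] w 1.0
1 shift [ 0.0312 -0.5496  0.4591] turn [-0.8418 -0.0009  0.0019]
-1 shift [ 0.0312 -0.5496  0.4591] turn [2.2998e+00 2.3000e-03 1.2000e-03]
tcp in press [0.0622 0.7085 0.2301] Fx press -0.5 q [ 1.21  0.26  1.61  0.    1.27 -0.04]
```

Request:
jog_arm([
  [0.008, -0.137, 0.115, -0.21, 0, 0, 0],
  [0.016, -0.275, 0.23, -0.42, 0, 0, 0],
  [0.024, -0.412, 0.344, -0.63, 0, 0, 0],
  [0.031, -0.55, 0.459, -0.842, 0, 0, 0],
  [0.031, -0.55, 0.459, -0.842, 0, 0, 0],
  [0.031, -0.55, 0.459, -0.842, 0, 0, 0],
  [0.031, -0.55, 0.459, -0.842, 0, 0, 0],
  [0.031, -0.55, 0.459, -0.842, 0, 0, 0],
  [0.031, -0.55, 0.459, -0.842, 0, 0, 0],
  [0.031, -0.55, 0.459, -0.842, 0, 0, 0],
  [0.031, -0.55, 0.459, -0.842, 0, 0, 0],
  [0.031, -0.55, 0.459, -0.842, 0, 0, 0],
  [0.031, -0.55, 0.459, -0.842, 0, 0, 0],
  [0.031, -0.55, 0.459, -0.842, 0, 0, 0],
  [0.031, -0.55, 0.459, -0.842, 0, 0, 0],
  [0.031, -0.55, 0.459, -0.842, 0, 0, 0],
  [0.031, -0.55, 0.459, -0.842, 0, 0, 0],
  [0.031, -0.55, 0.459, -0.842, 0, 0, 0],
])

```text
time: 1.9
tool_pos: [0.474, -0.0272, 0.1999]
tcp_rot: [-0.408, 1.534, 0.406]
wrist_force: [-0.6, -0.4, -0.3]
width: -0.0
```

```bash
python3 -c "
from h import *;import cv2
rel([-.042,0,.09])
cv2.imwrite('pics/w1.png',imaging.read_camera('wrist'))
print(imaging.camera_params('wrist'))"
```

```text
state 1.9 [ 0.474  -0.0272  0.1999] [[-0.002, -0.496, 0.868], [-0.001, 0.868, 0.496], [-1.0, -0.0, -0.002]] F [-0.6 -0.4 -0.3] w -0.0
1 shift [ 0.1099 -0.001   0.0005] turn [ 0.0011 -0.002   0.0004]
-1 shift [ 0.1099 -0.001   0.0005] turn [-3.1405e+00 -6.0000e-04 -3.2000e-03]
tcp in press [-0.0423  0.001   0.1999] Fx press -0.73 q [-0.11 -0.1   2.05 -0.    1.19 -2.2 ]
{'fx': 325.1190406752199, 'fy': 325.1190406752199, 'cx': 276.2487184139354, 'cy': 205.1729851922273, 'T_tool_cam': array([[ 7.15522975e-04, -3.28649790e-01,  9.44451589e-01,
        -1.43207944e-01],
       [ 9.99999655e-01,  6.32827505e-04, -5.37395572e-04,
        -2.49239885e-05],
       [-4.21060000e-04,  9.44451648e-01,  3.28650129e-01,
        -8.53031402e-02],
       [ 0.00000000e+00,  0.00000000e+00,  0.00000000e+00,
         1.00000000e+00]])}
```

View pics/w1.png

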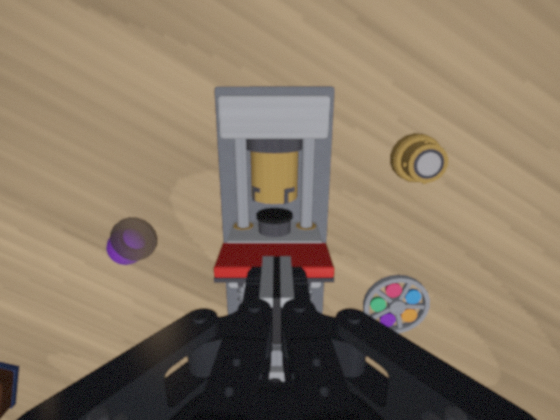

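The wrist view shows the press square to the tool. The red plate spans columns 216 to 333 and rows about 244 to 276, and the shut fingers sit on its centre line. I'll check the plate's distance by projection.

```bash
python3 - <<'E'
from h import *;import cv2
s=monitor.read_state();A=R.from_rotvec(s["tcp_rot"]);W=imaging.camera_params('wrist');M=W["T_tool_cam"]
X=w(p0,[[0,.048,.072],[0,-.048,.072],[0,.048,.118],[0,-.048,.118],[.01,.048,.118],[-.093,0,.072],[-.127,0,.072]])
t=A.inv().apply(X-s["tool_pos"]);c=(t-M[:3,3])@M[:3,:3]
print(np.c_[W["fx"]*c[:,0]/c[:,2]+W["cx"],W["fy"]*c[:,1]/c[:,2]+W["cy"]].round(1))
a=cv2.imread("pics/w1.png");print([(r,a[r,225].tolist()) for r in range(236,286,2)])
E
```

```text
[[327.6 239.6]
 [222.9 239.4]
 [336.3 264.7]
 [213.7 264.4]
 [335.5 275.9]
 [275.4 136.6]
 [275.4  92.9]]
[(236, [118, 109, 108]), (238, [117, 110, 106]), (240, [116, 111, 109]), (242, [94, 91, 116]), (244, [29, 29, 107]), (246, [27, 26, 103]), (248, [17, 24, 102]), (250, [22, 28, 104]), (252, [24, 27, 105]), (254, [25, 29, 104]), (256, [23, 24, 103]), (258, [14, 14, 101]), (260, [25, 27, 104]), (262, [24, 26, 104]), (264, [26, 28, 107]), (266, [35, 37, 133]), (268, [44, 48, 174]), (270, [47, 50, 189]), (272, [51, 54, 190]), (274, [52, 54, 190]), (276, [50, 53, 171]), (278, [66, 61, 93]), (280, [84, 76, 75]), (282, [89, 92, 101]), (284, [107, 121, 133])]
```

Request:
jog_arm([
  [0.04, -0.001, 0, 0, 0, 0, 0],
  [0.08, -0.001, 0, 0, 0, 0, 0],
  [0.11, -0.001, 0, 0, -0.002, 0, 0],
  [0.11, -0.001, 0, 0, -0.002, 0, 0],
  [0.11, -0.001, 0, 0, -0.002, 0, 0],
  [0.11, -0.001, 0.001, 0, -0.002, 0, 0],
])

```text
time: 2.55
tool_pos: [0.4771, -0.0272, 0.0921]
tcp_rot: [-0.409, 1.528, 0.406]
wrist_force: [-0.8, 0.1, -0.5]
width: 0.001
```

```bash
python3 -c "
from h import *
rel([-.012,0,.09])"
```

```text
state 2.55 [ 0.4771 -0.0272  0.0921] [[0.004, -0.497, 0.867], [-0.001, 0.867, 0.498], [-1.0, -0.003, 0.003]] F [-0.8  0.1 -0.5] w 0.0
1 shift [0.0022 0.0004 0.0277] turn [0.0027 0.0031 0.0028]
-1 shift [0.0022 0.0004 0.0277] turn [-3.1389 -0.0043  0.0048]
tcp in press [-0.0397 -0.0005  0.0921] Fx press -0.65 q [-0.11  0.02  2.16 -0.    0.96 -2.2 ]
```

Request:
jog_arm([
  [0.002, 0, 0.01, 0, 0.003, 0, 0],
  [0.002, 0, 0.02, 0, 0.003, 0, 0],
  [0.002, 0, 0.024, 0, 0.003, 0, 0],
  [0.002, 0, 0.026, 0, 0.003, 0, 0],
  [0.002, 0, 0.027, 0, 0.003, 0, 0],
  [0.002, 0, 0.027, 0, 0.003, 0, 0],
])

```text
time: 3.15
tool_pos: [0.5003, -0.0137, 0.09]
tcp_rot: [-0.41, 1.532, 0.406]
wrist_force: [0.3, -0.1, 0.2]
width: -0.001
```

```bash
python3 -c "
from h import *
rel([-.012,0,.09])"
```

```text
state 3.15 [ 0.5003 -0.0137  0.09  ] [[0.001, -0.498, 0.867], [-0.002, 0.867, 0.498], [-1.0, -0.002, -0.0]] F [ 0.3 -0.1  0.2] w -0.0
1 shift [0.     0.0003 0.0008] turn [ 0.0028 -0.0004  0.0025]
-1 shift [0.     0.0003 0.0008] turn [-3.1388e+00 -3.9000e-03 -6.0000e-04]
tcp in press [-0.0128 -0.0003  0.09  ] Fx press 0.21 q [-0.08  0.07  2.11 -0.    0.96 -2.17]
```

Request:
jog_arm([
  [0, 0, 0.001, 0, 0, 0, 0],
  [0, 0, 0.002, 0, 0, 0, 0],
  [0, 0, 0.002, 0, 0, 0, 0],
])

```text
time: 3.45
tool_pos: [0.502, -0.0128, 0.09]
tcp_rot: [-0.41, 1.532, 0.406]
wrist_force: [-0.2, -0.2, -1.0]
width: 0.002
```

Request:
jog_arm([
  [0, 0, 0.001, 0, 0, 0, 0],
  [0, 0, 0.002, 0, 0, 0, 0],
  [0, 0, 0.002, 0, 0, 0, 0],
])

```text
time: 3.75
tool_pos: [0.5034, -0.012, 0.09]
tcp_rot: [-0.41, 1.533, 0.406]
wrist_force: [-1.4, -1.3, 1.8]
width: -0.004
```

```bash
python3 -c "
from h import *
rel([-.012,0,.09])"
```

```text
state 3.75 [ 0.5034 -0.012   0.09  ] [[-0.0, -0.498, 0.867], [-0.003, 0.867, 0.498], [-1.0, -0.002, -0.001]] F [-1.4 -1.3  1.8] w -0.0
1 shift [-0.      0.0003 -0.0027] turn [ 0.0028 -0.0014  0.0024]
-1 shift [-0.      0.0003 -0.0027] turn [-3.1388e+00 -3.8000e-03 -2.2000e-03]
tcp in press [-0.0092 -0.0003  0.09  ] Fx press -1.87 q [-0.07  0.08  2.1  -0.    0.96 -2.16]
```

Contact is starting, at about the predicted place. I'll push about 40 mm, smoothly.

Request:
jog_arm([
  [0, 0, 0.002, 0, 0, 0, 0],
  [0, 0, 0.005, 0, 0, 0, 0],
  [0, 0, 0.008, 0, 0, 0, 0],
  [0, 0, 0.011, 0, 0, 0, 0],
  [0, 0, 0.014, 0, 0, 0, 0],
  [0, 0, 0.017, 0, 0, 0, 0],
  [0, 0, 0.02, 0, 0, 0, 0],
  [0, 0, 0.023, 0, 0, 0, 0],
  [0, 0, 0.026, 0, 0, 0, 0],
  [0, 0, 0.029, 0, 0, 0, 0],
  [0, 0, 0.032, 0, 0, 0, 0],
  [0, 0, 0.035, 0, 0, 0, 0],
  [0, 0, 0.037, 0, 0, 0, 0],
  [0, 0, 0.039, 0, 0, 0, 0],
  [0, 0, 0.04, 0, 0, 0, 0],
  [0, 0, 0.04, 0, 0, 0, 0],
  [0, 0, 0.04, 0, 0, 0, 0],
  [0, 0, 0.04, 0, 0, 0, 0],
])

```text
time: 5.55
tool_pos: [0.535, 0.0062, 0.0898]
tcp_rot: [-0.412, 1.54, 0.406]
wrist_force: [-10.1, -6.9, 8.5]
width: 0.001
```

```bash
python3 -c "
from h import *;import cv2
rel([.03,0,.09])
a=imaging.read_camera('scene')[140:290,110:330]
cv2.imwrite('pics/s2.png',cv2.resize(a,None,fx=3.5,fy=3.5,interpolation=cv2.INTER_CUBIC))"
```

```text
state 5.55 [0.535  0.0062 0.0898] [[-0.007, -0.498, 0.867], [-0.006, 0.867, 0.498], [-1.0, -0.001, -0.009]] F [-10.1  -6.9   8.5] w 0.0
1 shift [-0.0002  0.0001  0.0028] turn [ 0.0034 -0.0087  0.0015]
-1 shift [-0.0002  0.0001  0.0028] turn [-3.1381e+00 -2.4000e-03 -1.3700e-02]
tcp in press [ 0.0272 -0.0002  0.0898] Fx press -12.18 q [-0.03  0.14  2.03 -0.01  0.98 -2.12]
```

View pics/s2.png

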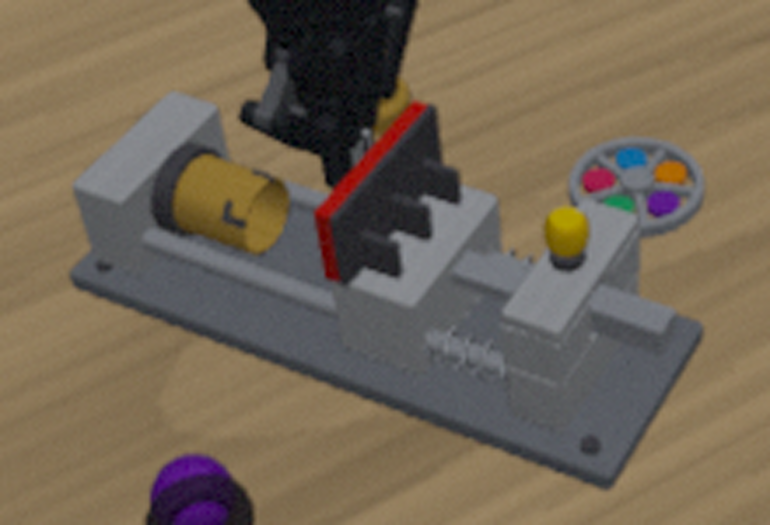

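The carriage is back about 37 mm and the knob at (567,232) looks lower. Next I'll retreat slowly past the 0.028 position and check the force.

Request:
jog_arm([
  [0, 0, -0.003, 0, 0, 0, 0],
  [0, 0, -0.006, 0, 0, 0, 0],
  [0, 0, -0.009, 0, 0, 0, 0],
  [0, 0, -0.012, 0, 0, 0, 0],
  [0, 0, -0.015, 0, 0, 0, 0],
  [0, 0, -0.015, 0, 0, 0, 0],
  [0, 0, -0.015, 0, 0, 0, 0],
])

```text
time: 6.3
tool_pos: [0.5222, -0.0011, 0.0899]
tcp_rot: [-0.412, 1.54, 0.406]
wrist_force: [-0.3, 0.0, 1.0]
width: -0.003
```

```bash
python3 -c "
from h import *
rel([-.04,0,.092])"
```

```text
state 6.3 [ 0.5222 -0.0011  0.0899] [[-0.006, -0.498, 0.867], [-0.005, 0.867, 0.498], [-1.0, -0.002, -0.008]] F [-0.3  0.   1. ] w -0.0
1 shift [-0.0016  0.0004 -0.0524] turn [ 0.0034 -0.0083  0.0016]
-1 shift [-0.0016  0.0004 -0.0524] turn [-3.1382e+00 -2.5000e-03 -1.3100e-02]
tcp in press [ 0.0124 -0.0002  0.0899] Fx press -0.26 q [-0.05  0.11  2.06 -0.01  0.97 -2.13]
```

Force is zero with the TCP at 0.0124, while the carriage face should be near 0.030, so it has latched. I'll back away and lift.

Request:
jog_arm([
  [-0.001, 0, -0.02, 0, -0.008, 0, 0],
  [-0.002, 0, -0.045, 0, -0.008, 0, 0],
  [-0.002, 0, -0.05, 0, -0.008, 0, 0],
  [-0.03, 0, -0.05, 0, -0.008, 0, 0],
  [-0.07, 0, -0.05, 0, -0.008, 0, 0],
  [-0.11, 0, -0.05, 0, -0.008, 0, 0],
  [-0.12, -0.03, -0.08, 0, -0.008, 0, 0],
  [-0.12, -0.03, -0.1, 0, -0.008, 0, 0],
  [-0.12, -0.03, -0.1, 0, -0.008, 0, 0],
  [-0.12, -0.03, -0.1, 0, -0.008, 0, 0],
])

```text
time: 7.3
tool_pos: [0.4517, -0.0761, 0.2109]
tcp_rot: [-0.409, 1.531, 0.407]
wrist_force: [0.5, -0.6, 0.2]
width: 0.0
```

```bash
python3 - <<'E'
from h import *;import cv2
rel([-.04,0,.2])
a=imaging.read_camera('top');b=imaging.read_camera('scene');k=cv2.INTER_CUBIC
cv2.imwrite('pics/f.png',np.hstack([cv2.resize(a[150:340,210:400],(400,400),interpolation=k),cv2.resize(b[130:310,130:310],(400,400),interpolation=k)]))
Q=[[d,y,.118] for d in(0.0015,.0295) for y in(.048,-.048)]
print(((proj(w(p0,Q))-[210,150])*400/190).round())
E
```

```text
state 7.3 [ 0.4517 -0.0761  0.2109] [[0.002, -0.497, 0.868], [-0.001, 0.868, 0.497], [-1.0, -0.002, 0.001]] F [ 0.5 -0.6  0.2] w 0.0
1 shift [0.0109 0.0304 0.046 ] turn [0.0025 0.0008 0.0017]
-1 shift [0.0109 0.0304 0.046 ] turn [-3.1391e+00 -2.7000e-03  1.3000e-03]
tcp in press [-0.086  -0.0305  0.2109] Fx press 0.12 q [-0.22 -0.14  2.07 -0.    1.21 -2.31]
[[203. 260.]
 [299. 201.]
 [185. 231.]
 [282. 173.]]
```

View pics/f.png

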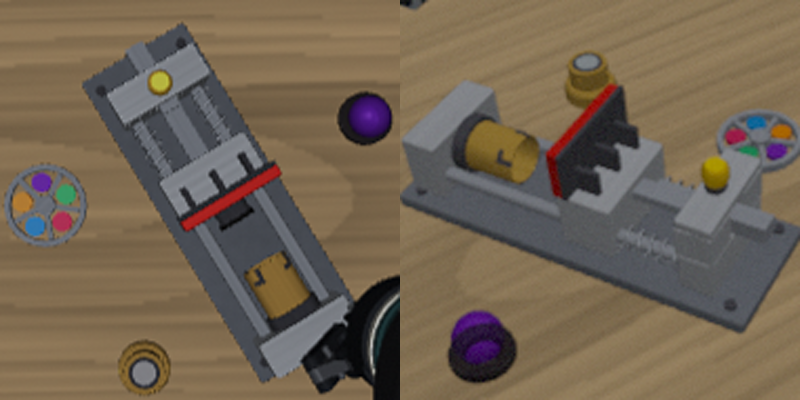

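The front edge of the plate runs from (185,230) to (281,173), which matches the latched 28 mm prediction to within a couple of pixels. The eyepiece, wheel, ring and ball show no visible change, and the arm is clear.

```bash
python3 -c "
from workcell import finish_job;print(finish_job())"
```

```text
the job is handed in; nothing more can be done
None
```

The press is open and latched in its middle position, and the job is handed in; it reports no verdict. With the fingers shut, I pushed the front of the red thumb plate back to about 37 mm of travel. That is past the first notch at 28 mm and well short of the second at 54 mm. The push peaked at about 12 N among the readings I took. I then let the plate spring back, withdrew and lifted the gripper clear.

- **Latch:** during the retreat the force fell to about zero while the fingers were still well short of the home position. In the last top view the plate's front edge lies within about 2 pixels of where it should be at 28 mm.
- **Surroundings:** the eyepiece, end wheel, spacer ring and ball show no visible change in the last pictures. The gripper was above the headstock and touching nothing.
- **Small disagreement:** the plate's face was 1 to 2 mm further along the push direction than my first estimate. I corrected this by feeling for contact before pushing. No check failed.

The work took about 7.4 s of robot time.

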